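# Seat the proud tube and start the heater

### The arm

A 7-joint arm with a two-finger parallel gripper is mounted at the origin on the work surface. World frame = base frame: x ahead of the robot, y to its left, z up, the work surface at z = 0. Lengths are in m, angles in rad, forces in N, time in s.
With the tool pointing down it reaches from about 0.4 to 0.875 m from the base axis. Payload 19.3 kg.
Tool frame: the origin (TCP) lies midway between the tips of the shut fingers; the grasp point (between the pads) lies 19 mm behind it; z points along the fingers, y is the direction in which the jaws open and shut (so a half turn about z gives the same grasp; the last joint's range is limited). The gripper opens to 85 mm and grips with 20 to 120 N. Pads are 22 mm wide; open, the fingers measure 114 mm over their backs; the gripper's body (76 mm by 85 mm) begins 54 mm behind the grasp point. The pads swing forward as they close: fully open they stand 13 mm farther back than shut.
Start: joints at [-1.182, 0.521, -0.036, 1.599, 0.021, 1.021, -0.113], TCP at [0.277, 0.56, 0.231] pointing down, gripper open.
Joint ranges: [-2.91, 2.91], [-0.3, 2.13], [-1.5, 1.42], [0.17, 2.43], [-1.26, 4.41], [0.16, 1.93], [-2.52, 2.52]. Speed limits (rad/s): [1.89, 1.89, 2.39, 2.39, 3.01, 3.01, 3.01].

### API

Orientations are given as [roll, pitch, yaw] about the fixed x, y, z axes, in that order (R = Rz(yaw) Ry(pitch) Rx(roll)).
In Python, from workcell import bot gives the robot as it stands.
- The arm moves only by the tool servo_tool, never from a script. Its argument "plan" is a list of rows, each a list of 5 numbers: the shift along the world's x, y, z in mm, then the turn about the world's z in rad, then the gripper's target within -1 to 1 (shut at 1, half-way at 0, fully open at -1). In form: [[tx, ty, tz, yaw, jaw], ...]. A call has exactly 10 rows; each row is the pose to reach, as a shift and turn from the pose commanded when the call began; what a row does not reach only later rows make up. A row lasts 1/12 s, in which the tool goes at most 41.7 mm and 7.16 degrees, less where a joint would pass 70% of its speed; a pose out of reach is approached as far as the arm can. A call with a gripper value outside its range is refused whole. The fingers move at their own pace and stop on an object; "squeeze" is the grip in N (left out, the last holds). Time passes only in rows, so rows that repeat a pose let the fingers close, or fill a call up. It gives the time, the measured TCP pose, the force and the opening at its end, in the units of the state.
- bot.observe(): the state, without advancing time (a new reading comes with each control period).
- bot.grab_frame(name): name is "side" or "top" or "wrist"; returns the picture (420x560x3 uint8, blue, green, red); there is no depth.
- bot.calibration(name): a dict with "fx", "fy", "cx", "cy" (pixels), "k1" (the pictures are not rectified: a ray, as slopes to the right and down, at radius r is drawn at 1 + k1 r^2 times it, then the intrinsics apply), "T" (4x4, takes a point from camera to world coordinates). Camera axes: x right, y down, z forward; pixel columns grow to the right and rows downward; lengths in m; the calibration is good to about 2 mm. A picture is of the moment at which its call begins: read the wrist's pose just before it. calibration takes no time and is no camera call; for the wrist camera it gives the pose at the moment of the call.
- bot.job_done(): hands the job in, once; it reports no verdict.
The state is a dict: "clock": time; "qpos": joint angles; "qd": joint speeds; "joint_efforts": joint torques, N m; "position": TCP position; "tool_rot": TCP orientation; "force": force on the tool from outside, world axes, zero at the start; "moment": the same for the moment, N m; "grip_width": finger opening in m.
Only numpy, scipy, OpenCV 4.12 (cv2) and the standard library are available. Lean on these libraries where they do the work, as an engineer would, in place of code of your own. Each camera call takes 0.05 s, during which the arm holds its last target.

### The job

One sample tube in the heater, the one with the orange cap, has not been pushed in all the way: with your fingertips gently push it straight down until it is fully home, then press the green start key right down, lightly, let it spring back, and withdraw. Leave alone the other tubes (some stand proud on purpose), the red and white keys and everything on the bench; do not pull up or lift anything.

Things in the scene. Friction and masses are not known exactly. Their poses are not given: they have to be found in the camera images.
- bath: grey dry-bath heater fixed to the bench, a box 240 (x) x 310 (y) x 85 mm high, origin at the centre of its underside, z up. Its flat top is at z = +85 mm. On the top, six tube sockets in two rows of three (at x = 0 and x = +65 mm; y = -64, 0, +64 mm, five tubes, any tube in any socket, one socket empty) and, along the -x edge, which faces the robot, three push keys (x = -86 mm; y = -65, 0, +65 mm, any key in any place)
- cap_orange (a point): centre of the top face of the orange screw cap of the one orange-capped sample tube (the tube to push home); flat cap 34 mm in diameter, 16 mm tall. With the tube fully home this point is 105 mm above the underside of the heater (cap resting on its socket ring)
- tube_orange (a joint): how far the orange-capped tube stands proud of home, in m: 0 = fully home, cap resting on its socket ring; larger = raised. It starts 14 to 24 mm proud, moves straight up and down, is a push fit (about 5 N, plus about 15 N per m/s) and stays where it is left. It would come out upwards if pulled
- slot_orange: dark steel socket ring of the orange-capped tube, 41 mm in diameter, 4 mm high, fixed on the heater's top; origin at the centre of its underside, on the tube's axis, 20 mm below the top of the cap when home
- cap_blue1 (a point): centre of the top of the blue cap of another sample tube of the same make, standing 0 to 20 mm proud of home, which must stay as it is
- slot_blue1: socket ring of that blue-capped tube, same as the orange one's
- cap_blue2 (a point): centre of the top of the blue cap of another sample tube of the same make, standing 0 to 20 mm proud of home, which must stay as it is
- slot_blue2: socket ring of that blue-capped tube, same as the orange one's
- cap_white1 (a point): centre of the top of the white cap of another sample tube of the same make, standing 0 to 20 mm proud of home, which must stay as it is
- slot_white1: socket ring of that white-capped tube, same as the orange one's
- cap_white2 (a point): centre of the top of the white cap of another sample tube of the same make, standing 0 to 20 mm proud of home, which must stay as it is
- slot_white2: socket ring of that white-capped tube, same as the orange one's
- key_green (a joint): how far the round green push key (start key, the one to press) is pressed, in m: 0 = up, 0.006 = fully down; it starts to move at 1.5 N and is fully down at 5 N, and springs back
- key_green_top (a point): centre of the top face of the green key, which is 24 mm in diameter, moves straight down and stands 10 mm above the black collar around it when up (collar 40 mm in diameter, 12 mm high; key top 22 mm above the heater's top)
- key_green_base: that black collar of the green key, origin at the centre of its underside on the heater's top
- key_red (a joint): how far the round red push key (stop key, not to be pressed) is pressed, in m: 0 = up, 0.006 = fully down; it starts to move at 1.5 N and is fully down at 5 N, and springs back
- key_red_top (a point): centre of the top face of the red key, which is 24 mm in diameter, moves straight down and stands 10 mm above the black collar around it when up (collar 40 mm in diameter, 12 mm high; key top 22 mm above the heater's top)
- key_white (a joint): how far the round white push key (mode key, not to be pressed) is pressed, in m: 0 = up, 0.006 = fully down; it starts to move at 1.5 N and is fully down at 5 N, and springs back
- key_white_top (a point): centre of the top face of the white key, which is 24 mm in diameter, moves straight down and stands 10 mm above the black collar around it when up (collar 40 mm in diameter, 12 mm high; key top 22 mm above the heater's top)
- vial: small loose sample vial, 22 mm in diameter, 42 mm tall, standing on the heater's top at the side of the sockets; a bystander; origin at the centre of its underside
- flask: white plastic bottle, 72 mm in diameter, 170 mm tall, on the bench; a bystander; origin at the centre of its underside
- jar: glass jar with a metal lid, 90 mm in diameter, 130 mm tall, on the bench; a bystander; origin at the centre of its underside
- beaker: glass beaker, 70 mm in diameter, 90 mm tall, on the bench; a bystander; origin at the centre of its underside
- rack: yellow microtube rack, 160 x 100 x 30 mm, on the bench; a bystander; origin at the centre of its underside

How it is judged:
On the way, in this order (a step that is already met when the one before it is completed fails the run):
1. the orange-capped tube is pushed home (within 2.5 mm) (value of joint tube_orange below 0.0025 m), for 0.2 s.
2. the green key is pressed at least 4 mm down (value of joint key_green above 0.004 m), for 0.05 s.
At the end, for the whole second after the job is handed in: the orange-capped tube is within 2.5 mm of home; all three keys are up again (within 1.5 mm); every other tube is within 4 mm of where it started; the vial, flask, jar, beaker and rack are within 15 mm of where they started, and the upright ones still stand (value of joint tube_orange below 0.0025 m and value of joint each of key_green, key_red, key_white below 0.0015 m and distance of each of cap_blue1, cap_blue2, cap_white1, cap_white2 from where it was at the start of the episode below 0.004 m and distance of each of flask, jar, beaker, rack, vial from where it was at the start of the episode below 0.015 m and angle between each of vial, flask, jar, beaker's own z axis and vertical below 0.2 rad); the robot touches nothing.
It fails at once if the green key is pressed before the orange-capped tube is home (value of joint each of key_green, tube_orange above 0.003 m).
It fails at once if the red or the white key is pressed (more than 2 mm) (value of joint any of key_red, key_white above 0.002 m).
It fails at once if another tube is moved (more than 4 mm) or knocked (more than 8 N) (distance of any of cap_blue1, cap_blue2, cap_white1, cap_white2 from where it was at the start of the episode above 0.004 m or contact force between anything else and slot_blue1 above 8 N or contact force between anything else and slot_blue2 above 8 N or contact force between anything else and slot_white1 above 8 N or contact force between anything else and slot_white2 above 8 N).
It fails at once if the orange-capped tube is pulled up (to more than 30 mm proud), or it or the green key is pushed too hard (more than 35 N) (value of joint tube_orange above 0.03 m or contact force between anything else and slot_orange above 35 N or contact force between anything else and key_green_base above 35 N).
It fails at once if a bystander is lifted, shifted or knocked over (more than 20 mm or 0.3 rad) (distance of any of flask, jar, beaker, rack, vial from where it was at the start of the episode above 0.02 m or angle between any of vial, flask, jar, beaker's own z axis and vertical above 0.3 rad).
It also fails if it takes over 38 s, if anything falls off the work surface, if the arm or the gripper's body presses on something with over 40 N, if the wrist force passes 120 N, or if a joint passes its speed limit or range.

## Working session

There is one attempt and no reset: what is moved stays moved. The work goes in short steps, Python scripts to look and compute and a tool call to move; the robot and the scene stay as the last step left them, time stands still between calls to the robot, and variables do not carry over. Pictures are saved under pics/ and viewed, and the job is handed in when it is done.

Besides the shell and the picture viewer there is one more tool, called as name([rows], argument=value, ...), one row to a line, values as JSON. servo_tool: Moves the arm, as the interface text tells. Its arguments: {"type":"object","properties":{"plan":{"type":"array","items":{"type":"array","items":{"type":"number"}}},"squeeze":{"type":"number"}},"required":["plan"]}

```bash
mkdir -p pics && ls
python3 - <<'E'
from workcell import bot
import cv2
print(bot.observe())
for n in ["side","top","wrist"]:
    c=bot.calibration(n);print(n,c)
    cv2.imwrite(f"pics/{n}0.png",bot.grab_frame(n))
E
```

```text
pics
{'clock': 0.0, 'qpos': array([-1.18221175,  0.52202017, -0.03628704,  1.59999416,  0.02116452,
        1.0211328 , -0.11279543]), 'qd': array([ 0.00080574, -0.00052704,  0.00155048,  0.00036796,  0.00012493,
        0.0005772 ,  0.00079746]), 'joint_efforts': array([ 3.75845821e-04, -9.27090311e+01,  1.97962359e+00, -3.69955981e+01,
        1.78030785e-02,  7.59656075e-03, -2.30072772e-05]), 'position': array([0.27668036, 0.56003768, 0.23072731]), 'tool_rot': array([-3.14042427e+00,  7.47579399e-05,  2.68274891e+00]), 'force': array([-0.27945894,  1.10048546,  0.16993756]), 'moment': array([ 0.02146373, -0.04319295, -0.00635215]), 'grip_width': 0.08534360513800923}
side {'fx': 529.924756894934, 'fy': 529.924756894934, 'cx': 279.6987161788853, 'cy': 208.75473187438385, 'k1': 0.04378887474419956, 'T': array([[ 0.86127159, -0.27864576,  0.42493268, -0.0306459 ],
       [-0.50813714, -0.46765574,  0.7232529 , -0.94258752],
       [-0.00280914, -0.83884125, -0.54436887,  0.82816623],
       [ 0.        ,  0.        ,  0.        ,  1.        ]])}
top {'fx': 530.4612091110139, 'fy': 53
[... 228 characters left out ...]
 6.15943635e-03,
        -2.67492089e-03],
       [-5.99099876e-03, -8.83713804e-02, -9.96069579e-01,
         1.71965059e+00],
       [ 0.00000000e+00,  0.00000000e+00,  0.00000000e+00,
         1.00000000e+00]])}
wrist {'fx': 337.68440080879435, 'fy': 337.68440080879435, 'cx': 282.1048798099962, 'cy': 212.36644101760845, 'k1': -0.019467870408625722, 'T': array([[ 4.42486293e-01,  8.46917224e-01,  2.94850973e-01,
         2.00473010e-01],
       [ 8.96775246e-01, -4.17813710e-01, -1.45690979e-01,
         5.98605145e-01],
       [-1.95420302e-04,  3.28881315e-01, -9.44371242e-01,
         3.73491761e-01],
       [ 0.00000000e+00,  0.00000000e+00,  0.00000000e+00,
         1.00000000e+00]])}
```

View pics/side0.png

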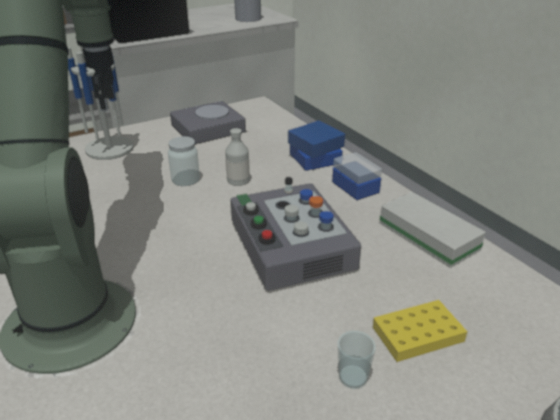

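View pics/top0.png

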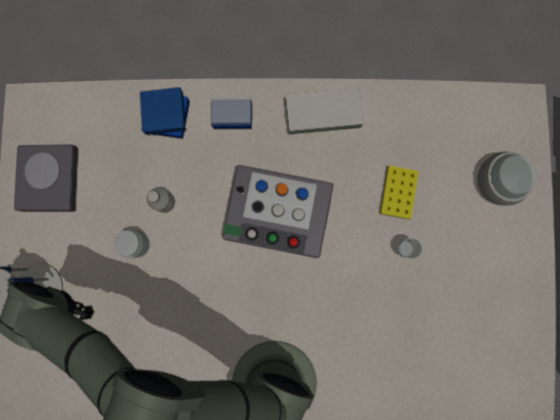

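View pics/wrist0.png

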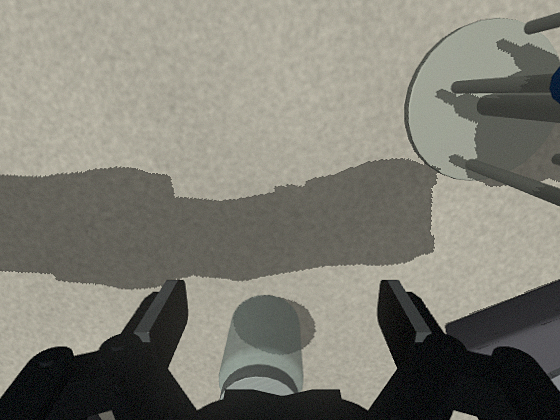

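The top view shows the heater with orange cap ~(282,189), green key ~(272,238), red ~(293,241), white ~(252,233) and the vial ~(240,189). The side view shows orange ~(316,202) and green ~(258,221). A green label lies beside the keys, at (232,231) in the top view, and must not be mistaken for the key. Next I'll measure by masks and rays.

```bash
cat > h.py <<'E'
import numpy as np, cv2
def ray(c,u,v):
    K=np.array([[c['fx'],0,c['cx']],[0,c['fy'],c['cy']],[0,0,1]])
    # drawn = (1+k1 r^2)*ray -> standard undistort
    p=cv2.undistortPointsIter(np.array([[[u,v]]],float),K,np.array([c['k1'],0,0,0,0.]),None,None,(3,100,1e-12))[0,0]
    d=c['T'][:3,:3]@np.array([p[0],p[1],1.]); return c['T'][:3,3],d/np.linalg.norm(d)
def plane(c,u,v,z):
    o,d=ray(c,u,v); return o+d*(z-o[2])/d[2]
def tri(c1,p1,c2,p2):
    o1,d1=ray(c1,*p1);o2,d2=ray(c2,*p2)
    s=np.linalg.lstsq(np.stack([d1,-d2],1),o2-o1,rcond=None)[0]
    a,b=o1+s[0]*d1,o2+s[1]*d2
    return (a+b)/2,np.linalg.norm(a-b)
def proj(c,P):
    q=np.linalg.inv(c['T'])@np.append(P,1); x,y=q[0]/q[2],q[1]/q[2]; f=1+c['k1']*(x*x+y*y)
    return c['fx']*x*f+c['cx'],c['fy']*y*f+c['cy']
E
python3 - <<'E'
import cv2,numpy as np
from h import *
from workcell import bot
for n,(x0,y0,x1,y1) in dict(top=(215,155,345,265),side=(220,165,370,295)).items():
    im=cv2.imread(f"pics/{n}0.png");hsv=cv2.cvtColor(im,cv2.COLOR_BGR2HSV)
    cv2.imwrite(f"pics/{n}0z.png",cv2.resize(im[y0:y1,x0:x1],None,fx=4.5,fy=4.5,interpolation=cv2.INTER_CUBIC))
    for nm,lo,hi in [("orange",(6,140,90),(18,255,255)),("green",(45,80,30),(85,255,255)),("red",(0,150,60),(5,255,255)),("red2",(172,150,60),(180,255,255)),("blue",(105,120,60),(125,255,255))]:
        m=cv2.inRange(hsv,lo,hi);k,_,st,ce=cv2.connectedComponentsWithStats(m)
        for i in range(1,k):
            if st[i,4]>12 and x0<ce[i][0]<x1 and y0<ce[i][1]<y1: print(n,nm,ce[i].round(2),st[i])
E
```

```text
top orange [281.72 188.76] [277 184  11  11  95]
top green [232.24 229.76] [224 225  18  11 144]
top green [272.21 237.3 ] [268 233   9  10  66]
top red [293.21 241.55] [290 238   8   8  53]
top blue [261.32 185.41] [256 180  11  11  90]
top blue [302.14 193.02] [297 188  11  11  95]
side orange [315.61 201.05] [310 197  12  10  93]
side green [243.45 199.04] [239 196  10   8  49]
side green [258.15 219.32] [254 216   9   8  60]
side red [266.59 233.78] [263 231   8   7  46]
side blue [356. 185.] [334 169  46  30 621]
side blue [305.65 193.66] [301 190  11   9  85]
side blue [325.87 216.4 ] [320 212  13  11 114]
```

```bash
ls pics
```

```text
side0.png
side0z.png
top0.png
top0z.png
wrist0.png
```

View pics/top0z.png

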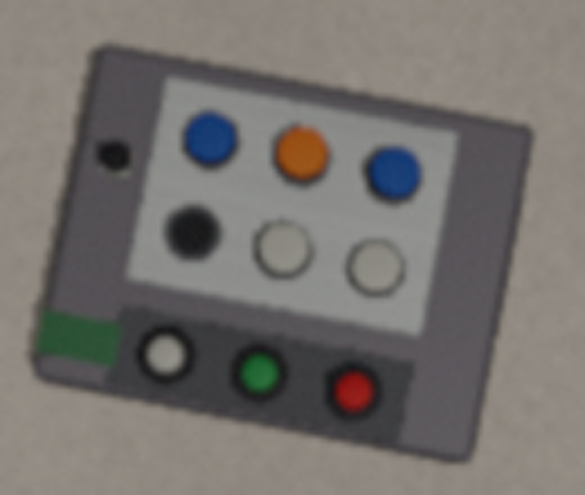

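View pics/side0z.png

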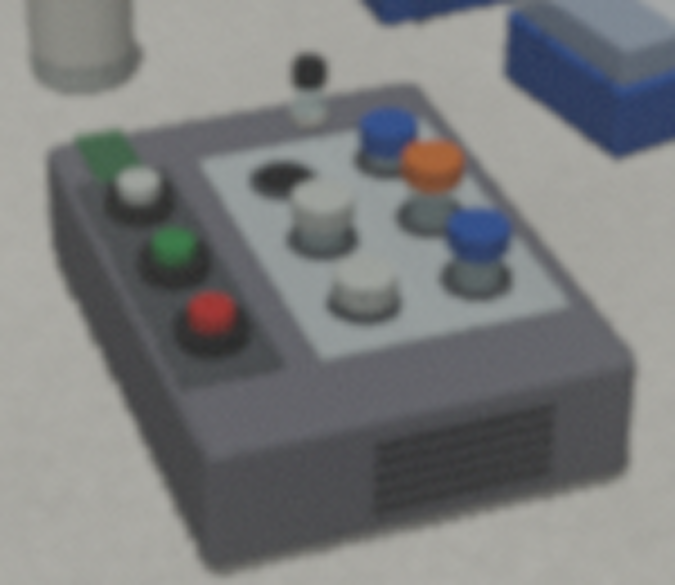

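The zoomed views show orange in the middle socket of the far row and green as the middle key, flanked by white and red. Now I'll turn those into positions.

Run:
```python
import numpy as np
from h import *
from workcell import bot
t,s=bot.calibration("top"),bot.calibration("side")
P={}
for n,a,b in [("orange",(281.72,188.76),(315.61,201.05)),("blueL",(261.32,185.41),(305.65,193.66)),("blueR",(302.14,193.02),(325.87,216.4)),("green",(272.21,237.3),(258.15,219.32)),("red",(293.21,241.55),(266.59,233.78))]:
    p,g=tri(t,a,s,b);P[n]=p;print(n,p.round(4),"gap",round(g*1e3,1))
print("plane green .106",plane(t,272.21,237.3,.106),"red",plane(t,293.21,241.55,.106))
g,r,o=plane(t,272.21,237.3,.106),plane(t,293.21,241.55,.106),P["orange"]
print("g-r",np.linalg.norm((g-r)[:2]),"g-o",np.linalg.norm((P['green']-o)[:2]),"expect .065,.151")
print("yaw gr",np.arctan2(*(-(r-g)[:2])[[0]],(g-r)[1])*0+np.arctan2(-(g-r)[0],(g-r)[1]),"yaw go",np.arctan2(*(o-g)[[1,0]]),"blue-blue",np.arctan2(-(P['blueL']-P['blueR'])[0],(P['blueL']-P['blueR'])[1]), np.linalg.norm((P['blueL']-P['blueR'])[:2]))
# vial foot on top (240,190), obstacles
for n,uv,z in [("vial",(240,189),.127),("flask",(154,196),.17),("jar",(128,240),.13),("beaker",(405,245),.09)]: print(n,plane(t,*uv,z).round(3))
```

```text
orange [ 0.6126 -0.0234  0.1249] gap 1.2
blueL [0.6244 0.0391 0.1101] gap 0.4
blueR [ 0.6006 -0.0857  0.1187] gap 1.5
green [0.4657 0.0056 0.104 ] gap 0.3
red [ 0.453  -0.0584  0.1048] gap 0.1
plane green .106 [0.46573785 0.00550638 0.106     ] red [ 0.45292084 -0.05835161  0.106     ]
g-r 0.06513155124005383 g-o 0.1497602505796392 expect .065,.151
yaw gr -0.19807916569954134 yaw go -0.19436444271629583 blue-blue -0.18845768008813463 0.1269509201974175
vial [0.611 0.103 0.127]
flask [0.585 0.356 0.17 ]
jar [0.455 0.443 0.13 ]
beaker [ 0.442 -0.405  0.09 ]
```

Triangulation matches the known sizes: green to red is 65.1 mm (65 expected), green to orange 150 mm (151 expected), and yaw about -0.193. The orange top comes out at about 0.127, so roughly 20 mm proud. Now I'll travel high with the jaws shut.

servo_tool([
  [10, -20, 10, 0.03, 1],
  [30, -55, 20, 0.06, 1],
  [50, -90, 20, 0.09, 1],
  [70, -125, 20, 0.12, 1],
  [90, -160, 20, 0.15, 1],
  [110, -195, 20, 0.18, 1],
  [130, -230, 20, 0.21, 1],
  [150, -265, 20, 0.24, 1],
  [170, -300, 20, 0.265, 1],
  [190, -330, 20, 0.265, 1],
], squeeze=20)

```text
clock: 0.98
position: [0.4674, 0.2277, 0.2514]
tool_rot: [-3.141, 0.0, 2.949]
force: [1.6, 0.1, -0.7]
grip_width: 0.0003
```

servo_tool([
  [18, -31, 0, 0, 1],
  [36, -62, 0, 0, 1],
  [54, -93, 0, 0, 1],
  [72, -124, 0, 0, 1],
  [90, -155, 0, 0, 1],
  [108, -186, 0, 0, 1],
  [126, -215, 0, 0, 1],
  [140, -240, -10, 0, 1],
  [147, -250, -20, 0, 1],
  [147, -250, -20, 0, 1],
])

```text
clock: 1.82
position: [0.6138, -0.0228, 0.2289]
tool_rot: [-3.14, -0.002, 2.944]
force: [0.7, -0.3, 0.6]
grip_width: 0.0
```

Run:
```python
from workcell import bot
import cv2
from h import *
c=bot.calibration("wrist");o=bot.observe();print(o['position'],o['tool_rot'],o['force'],c['T'].round(3))
w=bot.grab_frame("wrist");t=bot.grab_frame("top");s=bot.grab_frame("side")
cv2.imwrite("pics/wrist1.png",w);cv2.imwrite("pics/side1.png",cv2.resize(s[140:300,200:400],None,fx=4,fy=3.7,interpolation=cv2.INTER_CUBIC))
print("tcp in wrist",proj(c,o['position']))
hsv=cv2.cvtColor(w,cv2.COLOR_BGR2HSV)
for nm,lo,hi in [("orange",(6,140,60),(18,255,255)),("green",(45,80,30),(85,255,255)),("red",(0,150,60),(5,255,255))]:
    k,_,st,ce=cv2.connectedComponentsWithStats(cv2.inRange(hsv,lo,hi))
    for i in range(1,k):
        if st[i,4]>60: print(nm,ce[i].round(1),st[i],plane(c,*ce[i],.107 if nm!="orange" else .126).round(4))
```

```text
[ 0.6137641  -0.0227773   0.22891398] [-3.13976167e+00 -2.42700504e-03  2.94408322e+00] [ 0.68764092 -0.34687264  0.58382864] [[ 0.196  0.927  0.32   0.531]
 [ 0.981 -0.185 -0.065 -0.005]
 [-0.001  0.327 -0.945  0.372]
 [ 0.     0.     0.     1.   ]]
tcp in wrist (np.float64(280.25836047186027), np.float64(281.7720977784154))
orange [281.9 208.4] [ 260  185   45   47 1583] [ 0.6109 -0.0216  0.126 ]
green [281.1   5.7] [266   0  32  15 360] [0.4726 0.0055 0.107 ]
green [449.9  11. ] [ 413    0   76   23 1670] [0.4981 0.1199 0.107 ]
red [188.8   5.4] [172   0  34  15 342] [ 0.4597 -0.0569  0.107 ]
```

View pics/wrist1.png

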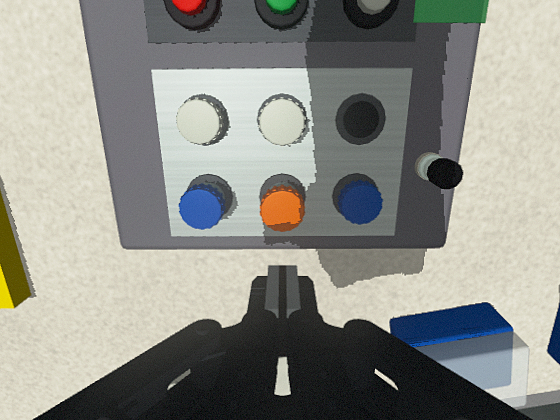

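View pics/side1.png

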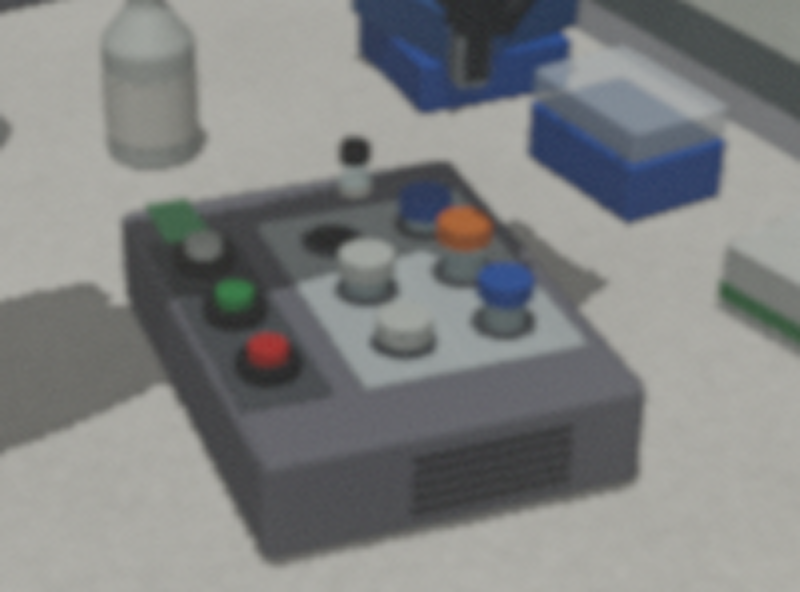

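The wrist view confirms orange at (282,208), with the tips over it and no neighbour close to the closed tips. Now I'll descend to just above it.

servo_tool([
  [0, 0, -20, 0, 1],
  [0, 0, -45, 0, 1],
  [0, 0, -65, 0, 1],
  [0, 0, -78, 0, 1],
  [0, 0, -84, 0, 1],
  [0, 0, -88, 0, 1],
  [0, 0, -90, 0, 1],
  [0, 0, -90, 0, 1],
  [0, 0, -90, 0, 1],
  [0, 0, -90, 0, 1],
])

```text
clock: 2.8
position: [0.6141, -0.0196, 0.1421]
tool_rot: [3.141, 0.001, 2.948]
force: [-0.2, 0.5, -0.3]
grip_width: -0.0002
```

Run:
```python
from workcell import bot
import cv2
from h import *
o=bot.observe();print(o['clock'],o['position'],o['force'])
s=bot.grab_frame("side");w=bot.grab_frame("wrist");print(proj(bot.calibration("side"),o['position']))
cv2.imwrite("pics/wrist2.png",w);cv2.imwrite("pics/side2.png",cv2.resize(s[140:260,240:400],None,fx=5,fy=5,interpolation=cv2.INTER_CUBIC))
```

```text
2.8 [ 0.6141493  -0.01958456  0.1420765 ] [-0.17164794  0.50797352 -0.34549466]
(np.float64(315.27269954299754), np.float64(194.32638542205757))
```

View pics/side2.png

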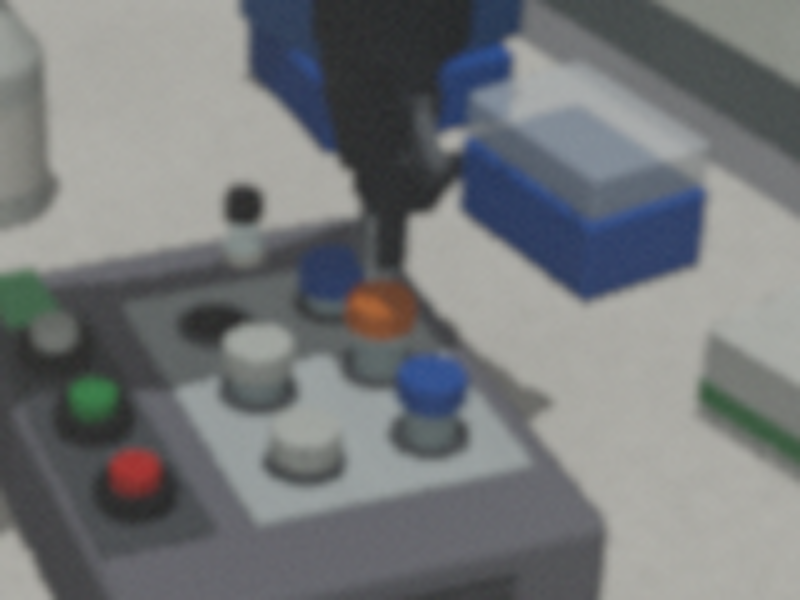

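View pics/wrist2.png

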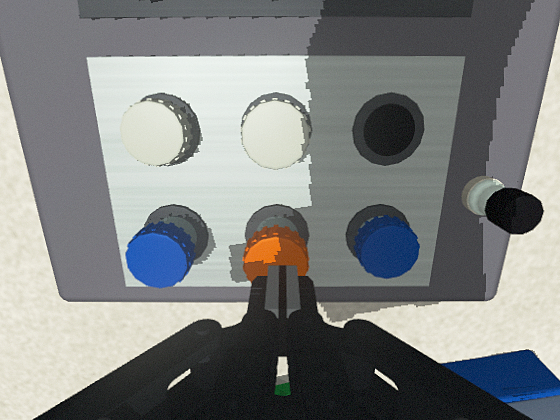

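Both views show the shut tips above the orange cap, at about (388,265) in the side zoom. They sit a few mm to +y: the cap centre is at ~276 and the fingers at ~282 in the wrist view. I'll trim by (-2,-3) mm and start down slowly.

servo_tool([
  [-2, -3, -2, 0, 1],
  [-2, -3, -5, 0, 1],
  [-2, -3, -8, 0, 1],
  [-2, -3, -10, 0, 1],
  [-2, -3, -12, 0, 1],
  [-2, -3, -14, 0, 1],
  [-2, -3, -16, 0, 1],
  [-2, -3, -18, 0, 1],
  [-2, -3, -20, 0, 1],
  [-2, -3, -20, 0, 1],
])

```text
clock: 3.73
position: [0.6118, -0.0226, 0.1209]
tool_rot: [-3.142, -0.0, 2.948]
force: [-0.3, -0.3, 0.5]
grip_width: 0.0002
```

Run:
```python
from workcell import bot
import cv2
o=bot.observe();print(o['clock'],o['position'],o['force'],o['moment'])
s=bot.grab_frame("side");w=bot.grab_frame("wrist")
a=cv2.resize(s[150:240,260:360],(400,360),interpolation=cv2.INTER_CUBIC)
b=cv2.resize(w[180:340,180:380],(400,360),interpolation=cv2.INTER_CUBIC)
cv2.imwrite("pics/c3.png",cv2.hconcat([a,b]))
```

```text
3.7333 [ 0.6117821  -0.02262336  0.12092163] [-0.25957918 -0.31889692  0.45419581] [ 0.0026585   0.00605268 -0.02436935]
```

View pics/c3.png

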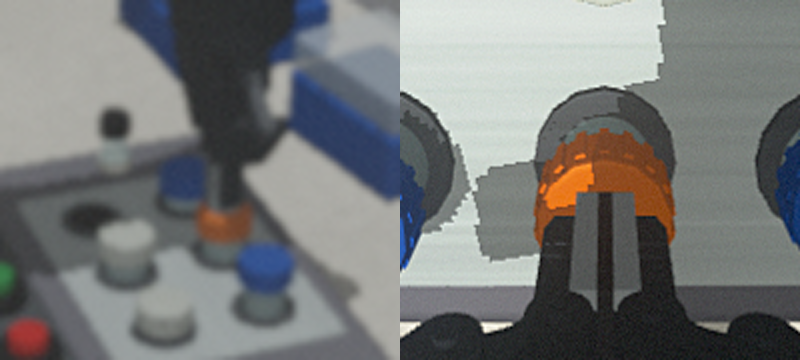

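The tips are centred on the cap; contact isn't clear yet from force (0.5 N). Continuing slowly.

servo_tool([
  [0, 0, -2, 0, 1],
  [0, 0, -4, 0, 1],
  [0, 0, -6, 0, 1],
  [0, 0, -8, 0, 1],
  [0, 0, -8, 0, 1],
  [0, 0, -8, 0, 1],
  [0, 0, -8, 0, 1],
  [0, 0, -8, 0, 1],
  [0, 0, -8, 0, 1],
  [0, 0, -8, 0, 1],
])

```text
clock: 4.67
position: [0.6118, -0.0227, 0.1133]
tool_rot: [-3.142, -0.0, 2.948]
force: [-0.4, 0.8, 0.6]
grip_width: 0.0002
```

Run:
```python
from workcell import bot
import cv2
o=bot.observe();print(o['clock'],o['position'],o['force'],o['moment'])
s=bot.grab_frame("side");w=bot.grab_frame("wrist")
a=cv2.resize(s[150:240,260:360],(400,360),interpolation=cv2.INTER_CUBIC)
b=cv2.resize(w[180:340,180:380],(400,360),interpolation=cv2.INTER_CUBIC)
cv2.imwrite("pics/c4.png",cv2.hconcat([a,b]))
```

```text
4.6667 [ 0.61177231 -0.02267586  0.11325721] [-0.43460071  0.84010921  0.63880919] [-0.06901506  0.03900673 -0.05374127]
```

View pics/c4.png

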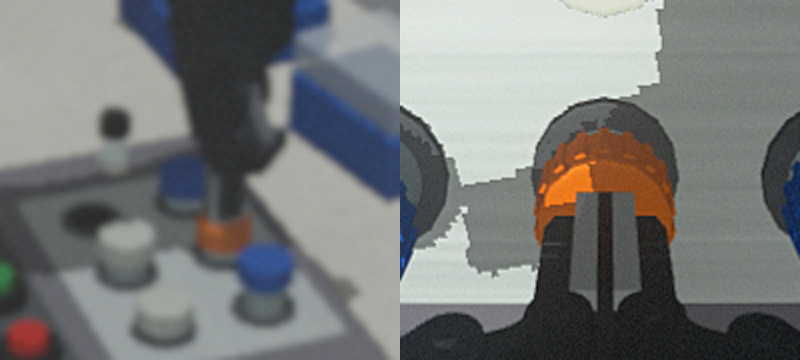

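The cap stayed fixed relative to the tips while the tube got shorter, so it is going down with them. About 8 mm remain.

servo_tool([
  [0, 0, -2, 0, 1],
  [0, 0, -4, 0, 1],
  [0, 0, -5, 0, 1],
  [0, 0, -6, 0, 1],
  [0, 0, -7, 0, 1],
  [0, 0, -7, 0, 1],
  [0, 0, -7, 0, 1],
  [0, 0, -7, 0, 1],
  [0, 0, -7, 0, 1],
  [0, 0, -7, 0, 1],
])

```text
clock: 5.6
position: [0.6117, -0.0226, 0.1062]
tool_rot: [-3.142, -0.0, 2.948]
force: [-0.6, -0.9, 0.5]
grip_width: 0.0001
```

servo_tool([
  [0, 0, -0.5, 0, 1],
  [0, 0, -1, 0, 1],
  [0, 0, -1.5, 0, 1],
  [0, 0, -1.5, 0, 1],
  [0, 0, -1.5, 0, 1],
  [0, 0, -1.5, 0, 1],
  [0, 0, -1.5, 0, 1],
  [0, 0, -1.5, 0, 1],
  [0, 0, -1.5, 0, 1],
  [0, 0, -1.5, 0, 1],
])

```text
clock: 6.43
position: [0.6117, -0.0227, 0.1051]
tool_rot: [3.142, -0.0, 2.948]
force: [-3.0, -0.3, 8.1]
grip_width: -0.0002
```

Run:
```python
from workcell import bot
import cv2
o=bot.observe();print(o['clock'],o['position'],o['force'],o['moment'])
s=bot.grab_frame("side");w=bot.grab_frame("wrist")
a=cv2.resize(s[150:240,260:360],(400,360),interpolation=cv2.INTER_CUBIC)
b=cv2.resize(w[180:340,180:380],(400,360),interpolation=cv2.INTER_CUBIC)
cv2.imwrite("pics/c5.png",cv2.hconcat([a,b]))
```

```text
6.4333 [ 0.61173663 -0.0226511   0.1050583 ] [-2.96168804 -0.32189749  8.14571064] [ 0.01885839  0.7251326  -0.00818204]
```

View pics/c5.png

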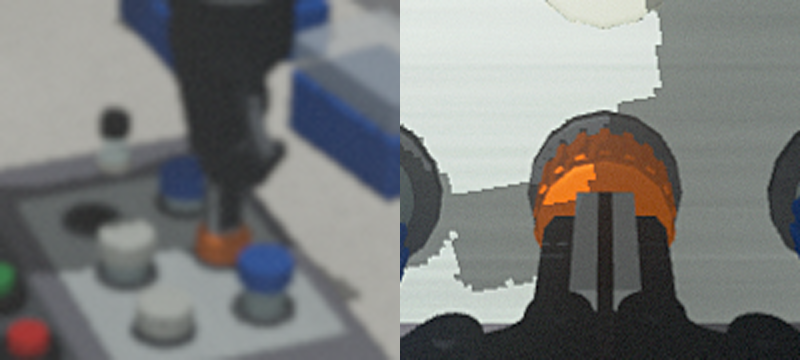

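The tube is home: measured z is 0.1051 (105 mm expected) and force rose to 8 N against the stop, with the cap seated on its ring in both views. Now I'll rise straight up and cross to the green key.

servo_tool([
  [0, 0, 10, 0, 1],
  [0, 0, 35, 0, 1],
  [0, 0, 65, 0, 1],
  [-15, 3, 75, 0, 1],
  [-45, 9, 75, 0, 1],
  [-75, 15, 75, 0, 1],
  [-105, 21, 75, 0, 1],
  [-130, 25, 75, 0, 1],
  [-145, 28, 75, 0, 1],
  [-145, 28, 75, 0, 1],
])

```text
clock: 7.37
position: [0.4643, 0.0058, 0.1805]
tool_rot: [3.141, -0.001, 2.948]
force: [1.3, -0.6, 0.6]
grip_width: 0.0002
```

servo_tool([
  [0, 0, 0, 0, 1],
  [0, 0, -10, 0, 1],
  [0, 0, -20, 0, 1],
  [0, 0, -30, 0, 1],
  [0, 0, -37, 0, 1],
  [0, 0, -40, 0, 1],
  [0, 0, -40, 0, 1],
  [0, 0, -40, 0, 1],
  [0, 0, -40, 0, 1],
  [0, 0, -40, 0, 1],
])

```text
clock: 8.2
position: [0.4671, 0.0053, 0.1402]
tool_rot: [3.141, 0.001, 2.948]
force: [-0.1, -0.6, 0.3]
grip_width: -0.0001
```

Run:
```python
from workcell import bot
import cv2
from h import *
o=bot.observe();c=bot.calibration("wrist");sc=bot.calibration("side");print(o['clock'],o['position'],o['force'],o['moment'])
s=bot.grab_frame("side");w=bot.grab_frame("wrist")
cv2.imwrite("pics/wrist6.png",w)
cv2.imwrite("pics/side6.png",cv2.resize(s[150:270,220:370],None,fx=5,fy=5,interpolation=cv2.INTER_CUBIC))
for n,im,cc in (("w",w,c),("s",s,sc)):
  hsv=cv2.cvtColor(im,cv2.COLOR_BGR2HSV)
  for nm,lo,hi,z in [("green",(45,80,30),(85,255,255),.107),("orange",(6,140,60),(18,255,255),.105)]:
    k,_,st,ce=cv2.connectedComponentsWithStats(cv2.inRange(hsv,lo,hi))
    for i in range(1,k):
        if st[i,4]>25: print(n,nm,ce[i].round(1),st[i],plane(cc,*ce[i],z).round(4))
```

```text
8.2 [0.46710721 0.00533849 0.1402145 ] [-0.12688276 -0.56720777  0.2639953 ] [-0.0390884  -0.02510109 -0.00669698]
w green [482.2 231.2] [ 436  209   95   45 3743] [0.4768 0.12   0.107 ]
w green [282.2 242.3] [ 261  221   43   43 1398] [0.4616 0.0075 0.107 ]
s green [243.7 199.4] [239 196  11   9  66] [0.4753 0.101  0.107 ]
s green [257.9 219.6] [254 216   9   8  58] [0.4622 0.0009 0.107 ]
s green [393.6 226.3] [381 218  27  18  40] [ 0.7255 -0.1886  0.107 ]
s orange [315.1 209.4] [310 205  12  10  85] [ 0.6084 -0.0298  0.105 ]
```

View pics/side6.png

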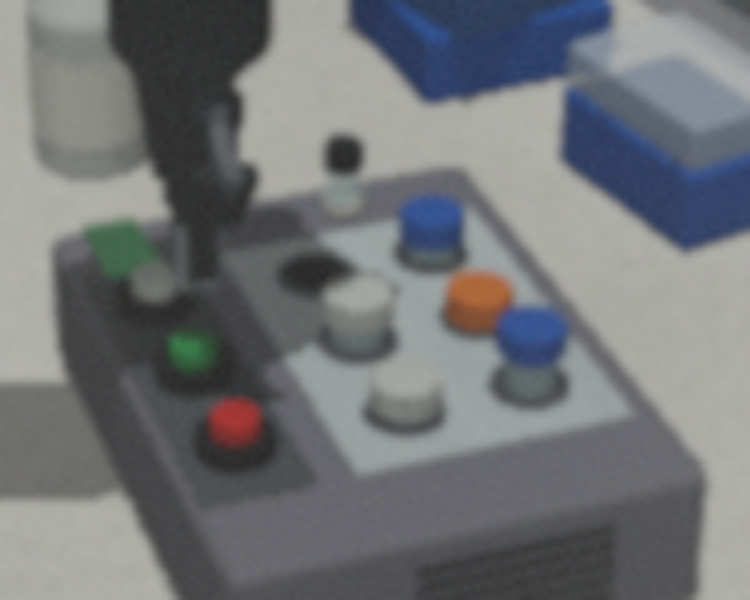

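View pics/wrist6.png

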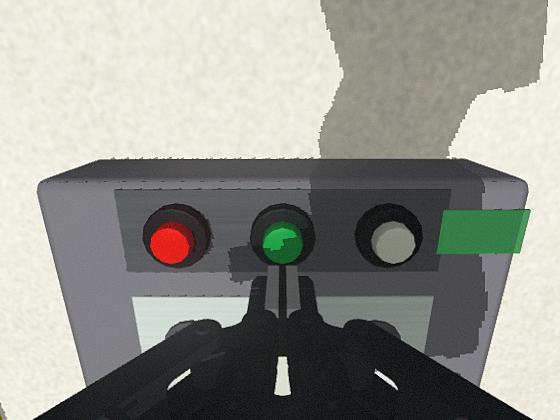

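The key is centred under the tips (282 px for both) and the orange cap is down level with its ring. I'll trim x by -2 mm, lower to just above the key, then press.

servo_tool([
  [-2, 0, -8, 0, 1],
  [-2, 0, -16, 0, 1],
  [-2, 0, -22, 0, 1],
  [-2, 0, -26, 0, 1],
  [-2, 0, -29, 0, 1],
  [-2, 0, -31, 0, 1],
  [-2, 0, -32, 0, 1],
  [-2, 0, -32, 0, 1],
  [-2, 0, -32, 0, 1],
  [-2, 0, -32, 0, 1],
])

```text
clock: 9.13
position: [0.465, 0.0053, 0.108]
tool_rot: [3.141, 0.0, 2.948]
force: [0.1, -0.6, 0.1]
grip_width: 0.0002
```

Run:
```python
from workcell import bot
import cv2
o=bot.observe();print(o['clock'],o['position'],o['force'],o['moment'])
w=bot.grab_frame("wrist")
cv2.imwrite("pics/w7.png",cv2.resize(w[160:360,130:430],None,fx=2.5,fy=2.5,interpolation=cv2.INTER_CUBIC))
```

```text
9.1333 [0.46496701 0.00534223 0.10798836] [ 0.1182643  -0.57824777  0.12860468] [-0.01099817  0.02372146 -0.00331489]
```

View pics/w7.png

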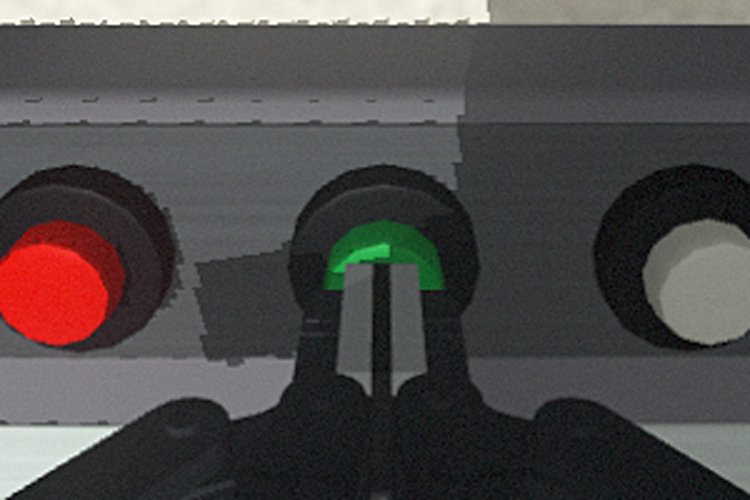

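The tips are just above the green key and centred on it. Pressing.

servo_tool([
  [0, 0, -2, 0, 1],
  [0, 0, -4, 0, 1],
  [0, 0, -5.5, 0, 1],
  [0, 0, -6.5, 0, 1],
  [0, 0, -7, 0, 1],
  [0, 0, -7, 0, 1],
  [0, 0, -7, 0, 1],
  [0, 0, -7, 0, 1],
  [0, 0, -7, 0, 1],
  [0, 0, -7, 0, 1],
])

```text
clock: 10.02
position: [0.4651, 0.0053, 0.101]
tool_rot: [3.141, 0.001, 2.948]
force: [-0.2, 0.5, 8.8]
grip_width: -0.0002
```

Run:
```python
from workcell import bot
o=bot.observe();print(o['clock'],o['position'],o['force'],o['moment'])
```

```text
10.0167 [0.46508318 0.00533766 0.10100828] [-0.15473329  0.47208348  8.80948333] [-0.0473772   0.02458282  0.01015896]
```

The key is fully down: z is 0.1010, exactly 6 mm of travel, at 8.8 N, above the 5 N needed. Lifting straight up and withdrawing.

servo_tool([
  [0, 0, 4, 0, 1],
  [0, 0, 12, 0, 1],
  [0, 0, 30, 0, 1],
  [0, 0, 55, 0, 1],
  [0, 0, 85, 0, 1],
  [0, 0, 115, 0, 1],
  [0, 0, 140, 0, 1],
  [0, 0, 155, 0, 1],
  [0, 0, 160, 0, 1],
  [0, 0, 160, 0, 1],
])

```text
clock: 10.85
position: [0.465, 0.0054, 0.2619]
tool_rot: [3.141, 0.002, 2.948]
force: [-0.2, 0.1, -1.0]
grip_width: -0.0005
```

servo_tool([
  [0, 20, 0, 0, 1],
  [0, 50, 0, 0, 1],
  [0, 80, 0, 0, 1],
  [0, 110, 0, 0, 1],
  [0, 140, 0, 0, 1],
  [0, 165, 0, 0, 1],
  [0, 180, 0, 0, 1],
  [0, 180, 0, 0, 1],
  [0, 180, 0, 0, 1],
  [0, 180, 0, 0, 1],
])

```text
clock: 11.68
position: [0.4645, 0.1844, 0.2599]
tool_rot: [-3.14, -0.001, 2.947]
force: [-0.8, -0.1, -0.3]
grip_width: -0.0001
```

Run:
```python
from workcell import bot
import cv2
from h import *
o=bot.observe();print(o['clock'],o['position'],o['force'])
I={}
for n in("top","side"):
    im=bot.grab_frame(n);c=bot.calibration(n);hsv=cv2.cvtColor(im,cv2.COLOR_BGR2HSV)
    x0,y0,x1,y1=dict(top=(215,155,345,265),side=(220,165,370,295))[n]
    cv2.imwrite(f"pics/{n}8.png",im); I[n]=cv2.resize(im[y0:y1,x0:x1],(400,370),interpolation=cv2.INTER_CUBIC)
    for nm,lo,hi in [("orange",(6,140,90),(18,255,255)),("green",(45,80,30),(85,255,255)),("red",(0,150,60),(5,255,255)),("blue",(105,120,60),(125,255,255))]:
        k,_,st,ce=cv2.connectedComponentsWithStats(cv2.inRange(hsv,lo,hi))
        for i in range(1,k):
            if st[i,4]>12 and x0<ce[i][0]<x1 and y0<ce[i][1]<y1: print(n,nm,ce[i].round(2),st[i,4])
cv2.imwrite("pics/c8.png",cv2.hconcat([I["top"],I["side"]]))
```

```text
11.6833 [0.46445813 0.18439392 0.25994034] [-0.78273536 -0.14663209 -0.32210588]
top orange [281.56 189.49] 89
top green [231.98 229.86] 145
top green [272.09 237.29] 65
top red [293.24 241.64] 55
top blue [261.38 185.4 ] 89
top blue [302.14 193.02] 95
side orange [315.16 209.35] 85
side green [243.57 198.74] 61
side green [258.22 219.32] 65
side red [266.53 233.96] 49
side blue [356.02 184.85] 613
side blue [306.01 193.92] 89
side blue [326.01 216.48] 108
```

View pics/c8.png

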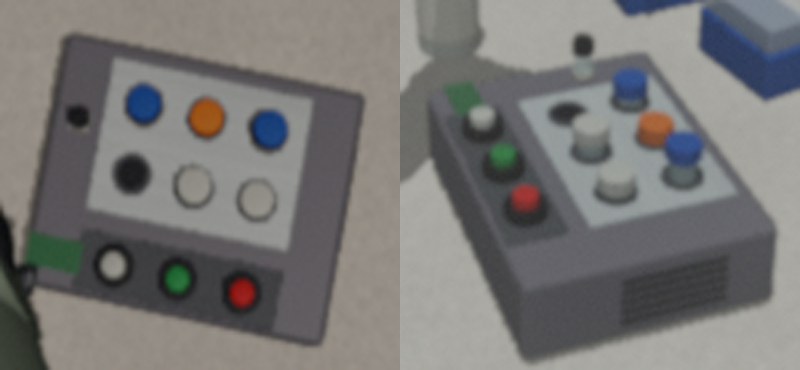

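View pics/top8.png

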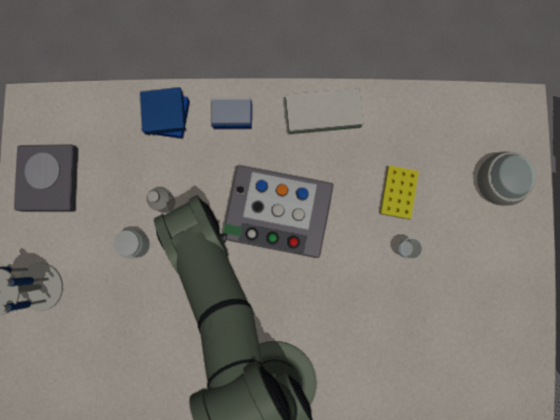

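The final views show the orange cap seated (its side centroid dropped from row 201.1 to 209.4). The green key is back at its starting pixel, (258.2,219.3). Red and both blue caps are within 0.5 px of the start, everything else looks unmoved, and the arm is clear. Handing in.

Run:
```python
from h import *
from workcell import bot
print(tri(bot.calibration("top"),(281.56,189.49),bot.calibration("side"),(315.16,209.35)))
print(bot.job_done())
```

```text
(array([ 0.61312063, -0.02297887,  0.09983604]), np.float64(0.00022220470714734672))
the job is handed in; nothing more can be done
None
```

I pushed the orange-capped tube straight down until it was home, pressed the green key once, let it spring back, withdrew and handed the job in at about 11.8 s. No verdict was reported, so the results below are my own checks.

- **Orange tube:** The tips stopped at z = 105.1 mm (home is 105 mm), with force rising to 8 N against the stop. In the two-view measurement the cap's visible centroid dropped about 25 mm, from 124.9 to 99.8 mm. That is a little more than the 24 mm maximum, within my blob accuracy. The centroid sits a few mm below the cap top, so it fits the tube being home.
- **Green key:** It was pressed the full 6 mm (tip z = 101.0 mm, 8.8 N) and afterwards was back within 0.1 px of where it started.
- **Everything else:** The red key and both blue caps were within about 0.5 px of their starting positions. The white key, white caps, vial, flask, jar, beaker and rack I checked only by eye, and they looked unmoved and upright. The arm ended clear, with only noise left in the force reading.

The touch on the tube did not show in the force reading at first. I confirmed from the pictures that the cap was moving down with the fingertips. No check failed.

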